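# Break down the parts pile into its fitted trays

## Task

The four instrument parts piled on the bench have to be laid out for assembly: take the pile apart and put each part, flat and right way up, in the tray made to its outline and size, oblong parts lengthwise in theirs. Set them down without letting any fall, and leave the little glass jar standing where it is.

Things in the scene. Friction and masses are not known exactly. Their poses are not given: they have to be found in the camera images.
- supply: Bottom part of the pile: flat grey die-cast power module with dark vent slots along its long sides, 110 x 66 x 34 mm (x, y, z). Origin: centre of its underside; x along the 110 mm length, z up. About 0.35 kg. At the start it lies on the bench; the other three are piled on it, loose and roughly centred: module, spool, relay.
- module: Second part of the pile from below: ribbed bare-aluminium box with black end plates, 78 x 48 x 30 mm (x, y, z). Origin: centre of its underside; x along the 78 mm length, z up. About 0.2 kg. Rests flat on the supply (underside 34 mm above the bench).
- spool: Third part of the pile from below: solid round steel flange plug with a dark seal round its middle, 42 mm in diameter, 26 mm high. Origin: centre of its underside; z up. About 0.18 kg. Rests flat on the module (underside 64 mm above the bench).
- relay: Top part of the pile: small white relay on a black foot, 36 x 22 x 24 mm (x, y, z). Origin: centre of its underside; x along the 36 mm length, z up. About 0.04 kg. Rests flat on the spool (underside 90 mm above the bench).
- supply_tray: The largest oblong tray, for the supply: grey rim, dark floor, 134 x 90 mm outside, 126 x 82 mm inside, so 8 mm of play all round. Fixed in place: it does not move. Floor 3 mm above the bench, rim 4 mm thick and 9 mm high over the bench. Origin: centre of its underside, on the bench; z up, x along its length.
- module_tray: The middle-sized oblong tray, for the module: grey rim, dark floor, 102 x 72 mm outside, 94 x 64 mm inside, so 8 mm of play all round. Fixed in place: it does not move. Floor 3 mm above the bench, rim 4 mm thick and 9 mm high over the bench. Origin: centre of its underside, on the bench; z up, x along its length.
- spool_tray: The round tray, for the spool: grey rim, dark floor, 66 mm outside and 58 mm inside diameter, so 8 mm of play all round. Fixed in place: it does not move. Floor 3 mm above the bench, rim 4 mm thick and 9 mm high over the bench. Origin: centre of its underside, on the bench; z up.
- relay_tray: The smallest oblong tray, for the relay: grey rim, dark floor, 60 x 46 mm outside, 52 x 38 mm inside, so 8 mm of play all round. Fixed in place: it does not move. Floor 3 mm above the bench, rim 4 mm thick and 9 mm high over the bench. Origin: centre of its underside, on the bench; z up, x along its length.
- vial: Bystander: small loose amber glass jar with a black cap, 34 mm in diameter, 55 mm high, standing on the bench among the trays. Origin: centre of its underside; z up. Leave it alone. The other clutter among the trays is lower than 55 mm and, like the jar, at least 100 mm from the centres of the pile and the trays.
There are look-alikes about, which are no part of the job. What is shaped like the spool_tray but blue or pink is not meant. What is shaped like the supply but brown is not meant.

How it is judged:
By the outcome, as a careful person would: the job done as asked, in the order asked, and still so for the second after the job is handed in, with the robot touching nothing.
It also fails if it takes over 128 s, if anything falls off the work surface, if the arm or the gripper's body presses on something with over 40 N, if the wrist force passes 120 N, or if a joint passes its speed limit or range.

## Robot

A 6-joint arm with a two-finger parallel gripper is mounted at the origin on the work surface. World frame = base frame: x ahead of the robot, y to its left, z up, the work surface at z = 0. Lengths are in m, angles in rad, forces in N, time in s.
With the tool pointing down it reaches from about 0.3 to 0.775 m from the base axis. Payload 14.6 kg.
Tool frame: the origin (TCP) lies midway between the tips of the shut fingers; the grasp point (between the pads) lies 19 mm behind it; z points along the fingers, y is the line along which they close (so a half turn about z gives the same grasp; the last joint's range is limited). The gripper opens to 94 mm and grips with 3 to 60 N. Pads are 16 mm wide; open, the fingers measure 119 mm over their backs; the gripper's body (75 mm by 177 mm) begins 78 mm behind the grasp point.
Start: joints at [-1.231, 0.3, 1.521, -0, 1.321, -0.067], TCP at [0.218, -0.505, 0.205] pointing down, gripper open.
Joint ranges: [-3.03, 3.03], [-0.79, 2.21], [0.23, 2.52], [-1.04, 4.18], [0, 3.07], [-2.55, 2.55]. Speed limits (rad/s): [2.22, 2.22, 2.57, 3.14, 3.14, 3.14].

## Interface

Orientations are given as a unit quaternion [w, x, y, z].
In Python, from plant import ctrl, viewer gives the robot as it stands. Calls block until the motion is done:
- ctrl.goto(position, orientation): joint-space move of the TCP to a pose.
- ctrl.servo_line(position, rot=None, velocity=0.15): straight line of the TCP; rot=None keeps the orientation; velocity is the mean speed in m/s.
- ctrl.movej(angles): joint-space move.
- ctrl.command_gripper(opening, newtons=None): opening from 0.0 (shut) to 1.0 (fully open); newtons is the grip in N (None keeps the last); returns when the fingers have stopped.
- ctrl.wait(seconds).
- ctrl.ik(position, orientation): joint angles nearest the present ones, or None.
- ctrl.read_state(): the state.
- viewer.grab_frame(name): name is "scene" or "side" or "wrist"; returns a dict with "color" (400x640x3 uint8, red, green, blue), "fovy" (degrees; the focal length in pixels is half the picture's height over the tangent of half this angle, whatever the lens; pixels are square), "cx", "cy" (the principal point, pixels), "R" (3x3) and "t" (3): a world point X has camera coordinates R X + t. Camera axes: x right, y down, z forward; pixel columns grow to the right and rows downward; lengths in m; the calibration is good to about 2 mm. A picture is of the moment at which its call begins. There is no depth.
A pose or a line that the arm cannot do raises ctrl.PlanningError and nothing moves.
- ctrl.close_job(): hands the job in; it is judged then, once.
Trained networks look in the newest picture that a camera, given by its name, has taken for a name from the list of things; names that differ only in an ending like _2 or _b are one class to them, and where a whole thing is asked for, a point or a joint stands for the part that bears it (a point fixed in the world has none). Each returns a list of dicts, best first, with "confidence" (0 to 1); they miss things now and then, are a little off and sometimes report something else, mostly with a low value. They report only what shows in the picture. A call takes as long as a camera call. They do not tell look-alikes from the thing itself.
- viewer.recognise(camera, name): "xyz" ([x, y, z] in m, in the coordinates of the camera as it stood for that picture, good to about 4 mm: the middle of the surface that is visible of it).
- viewer.trace(camera, name): "mask" (400x640 bool, what is visible of it).
The state is a dict: "time": time; "joints": joint angles; "qvel": joint speeds; "joint_torque": joint torques, N m; "eef_pos": TCP position; "tool_rot": TCP orientation; "wrist_force": force on the tool from outside, world axes, zero at the start; "ft_torque": the same for the moment, N m; "finger_gap": opening from 0.0 (shut) to 1.0 (fully open); "gripper_force": force on a finger pad.
Only numpy, scipy, OpenCV 4.12 (cv2) and the standard library are available. Lean on these libraries where they do the work, as an engineer would, in place of code of your own. Each camera call takes 0.05 s, during which the arm holds its last target. There are 200 camera calls.

## Working session

There is one attempt and no reset: what is moved stays moved. The work goes in short steps, each a Python script; the robot and the scene stay as the last script left them, time stands still between calls to the robot, and variables do not carry over. Pictures are saved under pics/ and viewed, at most 14 in all, crops included, and the job is handed in when it is done.

```bash
mkdir -p pics; ls
python3 - <<'E'
from plant import ctrl, viewer
import cv2,numpy as np
s=ctrl.read_state(); print(s['time'],s['eef_pos'],s['tool_rot'],s['finger_gap'])
for c in ['scene','side']:
    f=viewer.grab_frame(c); cv2.imwrite(f'pics/{c}0.png',f['color'][:,:,::-1])
    R=np.array(f['R']);t=np.array(f['t']); print(c,f['fovy'],f['cx'],f['cy'],-R.T@t,R[2])
    for n in ['supply','module','spool','relay','supply_tray','module_tray','spool_tray','relay_tray','vial']:
        for d in viewer.recognise(c,n)[:4]:
            X=R.T@(np.array(d['xyz'])-t); p=d['xyz'];fl=200/np.tan(np.radians(f['fovy']/2))
            print(n,round(d['confidence'],2),X.round(3),int(f['cx']+fl*p[0]/p[2]),int(f['cy']+fl*p[1]/p[2]))
E
```

```text
pics
0.0 [ 0.21752743 -0.5048768   0.20488974] [-5.62675944e-04  9.79384920e-01  2.02002114e-01 -8.19559284e-05] 0.99875092490811
scene 53.69129705786201 317.134916567022 192.46193600864862 [1.21113815 0.05975116 0.61433003] [-0.79875647 -0.01718023 -0.60140913]
supply 0.97 [0.701 0.158 0.038] 376 272
supply 0.74 [0.427 0.432 0.033] 475 187
module 0.63 [0.683 0.156 0.059] 375 257
spool 0.64 [0.665 0.164 0.083] 379 242
relay 0.6 [0.66  0.166 0.114] 380 228
supply_tray 0.84 [ 0.641 -0.125  0.002] 236 263
supply_tray 0.55 [0.445 0.312 0.002] 426 202
module_tray 0.69 [ 0.47  -0.322 -0.001] 168 212
module_tray 0.63 [ 0.64  -0.123  0.001] 237 263
spool_tray 0.66 [0.348 0.099 0.001] 338 181
spool_tray 0.65 [0.461 0.044 0.004] 317 207
spool_tray 0.58 [ 0.375 -0.041  0.007] 285 186
spool_tray 0.3 [0.661 0.164 0.119] 380 226
relay_tray 0.9 [0.446 0.314 0.003] 427 202
vial 0.95 [ 0.631 -0.304  0.039] 148 247
side 45.856801611272815 315.21558612689455 203.42794971133355 [0.32257584 1.00550677 0.99010407] [ 0.14014513 -0.71020013 -0.6899095 ]
supply 0.87 [0.41  0.445 0.035] 325 336
supply 0.62 [0.633 0.194 0.024] 261 243
module 0.67 [0.635 0.181 0.055] 260 232
relay 0.71 [0.649 0.165 0.111] 255 212
supply_tray 0.76 [ 0.635 -0.118  0.004] 287 176
module_tray 0.73 [ 0.464 -0.317  0.002] 348 145
module_tray 0.27 [0.441 0.311 0.002] 322 294
spool_tray 0.7 [0.462 0.043 0.001] 332 219
spool_tray 0.7 [ 0.369 -0.041  0.001] 367 203
spool_tray 0.53 [0.348 0.092 0.001] 369 236
relay_tray 0.64 [ 0.441  0.31  -0.   ] 322 294
relay_tray 0.49 [ 0.614 -0.3    0.029] 305 137
vial 0.57 [ 0.616 -0.299  0.032] 304 137
```

View pics/scene0.png

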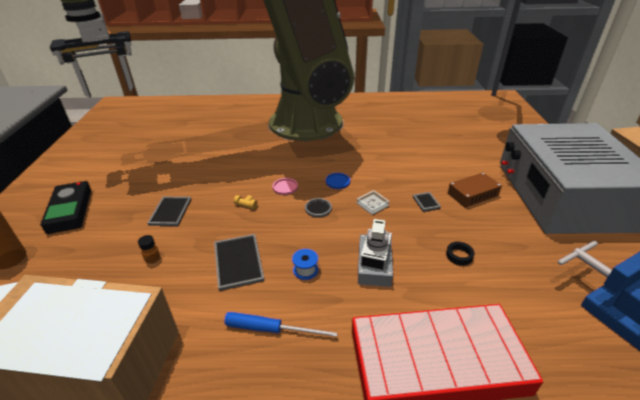

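View pics/side0.png

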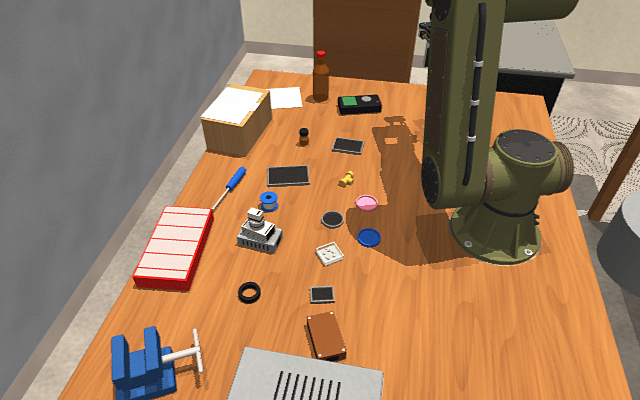

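Both views show the pile at scene (376,250). The real trays are the supply tray (238,262), the module tray (170,211), the grey round tray (318,207) and the relay tray (427,202). The pink and blue dishes and the brown box are look-alikes, and the jar is at (148,249).

```bash
cat > h.py <<'E'
from plant import ctrl, viewer
import cv2,numpy as np
def q(yaw): return [0,np.cos(yaw/2),np.sin(yaw/2),0]
def ray(f,uv,z):
    fl=200/np.tan(np.radians(f['fovy']/2)); uv=np.atleast_2d(uv).astype(float)
    R=np.array(f['R']); c=-R.T@np.array(f['t'])
    d=np.c_[(uv[:,0]-f['cx'])/fl,(uv[:,1]-f['cy'])/fl,np.ones(len(uv))]@R
    return (c+d*((z-c[2])/d[:,2])[:,None])[:,:2]
def rect(f,mask,z):
    "centre, long, short, yaw of long side of mask's outline on the plane z"
    cs,_=cv2.findContours(mask.astype(np.uint8),cv2.RETR_EXTERNAL,cv2.CHAIN_APPROX_NONE)
    P=ray(f,max(cs,key=len)[:,0]+0.0,z)
    (x,y),(w,h),a=cv2.minAreaRect((P*1000).astype(np.float32))
    if w<h: w,h,a=h,w,a+90
    return np.round([x,y,w,h,(a+90)%180-90],1)
def save(f,n): cv2.imwrite(f'pics/{n}.png',f['color'][:,:,::-1])
E
python3 - <<'E'
from h import *
def trays():
  for c in ['scene','side']:
    f=viewer.grab_frame(c)
    for n in ['supply_tray','module_tray','spool_tray','relay_tray']:
        for d in viewer.trace(c,n)[:3]:
            print(c,n,round(d['confidence'],2),rect(f,d['mask'],.009))
trays()
ctrl.goto([0.60,0.16,0.36],q(0)); 
f=viewer.grab_frame('wrist'); save(f,'w1'); print(f['fovy'],f['R'],-np.array(f['R']).T@f['t'],ctrl.read_state()['time'])
for n,z in [('supply',.034),('module',.064),('spool',.09),('relay',.114)]:
    for d in viewer.trace('wrist',n)[:2]: print(n,round(d['confidence'],2),rect(f,d['mask'],z))
E
```

```text
scene supply_tray 0.84 [ 637.9 -121.8  143.2   92.3   15.4]
scene module_tray 0.88 [ 472.3 -315.4  114.    80.9   -1.6]
scene spool_tray 0.84 [464.6  43.4  77.1  66.2  -1.1]
scene spool_tray 0.73 [374.3 -42.2  77.1  63.4   2.7]
scene spool_tray 0.7 [354.8  98.4  70.9  70.4 -49.7]
scene relay_tray 0.94 [447.3 310.2  71.5  53.6  13.8]
side supply_tray 0.72 [ 631.8 -117.3  129.8   99.4   15.1]
side module_tray 0.55 [ 467.2 -309.9   97.3   74.9   -4.5]
side spool_tray 0.69 [349.6  99.   65.6  64.3  10.7]
side spool_tray 0.57 [460.1  50.1  65.2  61.2 -79.3]
side spool_tray 0.52 [369.7 -36.5  70.3  66.9 -46.9]
side relay_tray 0.7 [444.  314.9  62.9  54.4  10.8]
61.13440926694889 [[-4.68590013e-04 -9.99999887e-01  7.46309832e-05]
 [-9.61499306e-01  4.71058139e-04  2.74806956e-01]
 [-2.74806960e-01  5.70141566e-05 -9.61499418e-01]] [0.68081022 0.15848894 0.53893094] 4.3083
supply 0.71 [660.7 159.   82.8  65.7  -6.7]
supply 0.57 [419.3 426.  127.6  70.5 -63.3]
module 0.91 [648.9 160.2  79.1  48.9 -16.3]
module 0.37 [ 490.8 -266.9   93.1   71.    -2.5]
spool 0.52 [655.7 176.1  29.    9.4 -13.3]
relay 0.86 [652.5 160.2  36.3  21.7 -12.7]
```

View pics/w1.png

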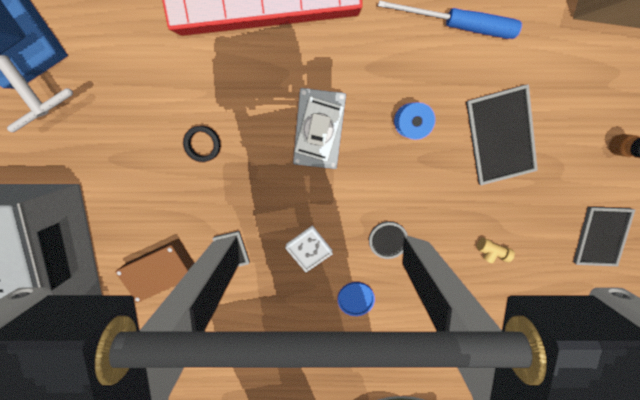

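The wrist view shows the pile from above at (320,128). The supply tray is at (502,134), the module tray at (604,236), the grey round tray at (388,240), and the relay tray is partly hidden at (230,245). Next I refine the trays and pick the relay.

```bash
cat >> h.py <<'E'
def fz(): return np.array(ctrl.read_state()['wrist_force'])
def pose_q(p,yaw):
    "of the two equal yaws, the one with the smaller joint change"
    best=None; j0=np.array(ctrl.read_state()['joints'])
    for y in (yaw,yaw+np.pi):
        j=ctrl.ik(p,q(y))
        if j is not None:
            c=np.abs(np.array(j)-j0).max()
            if best is None or c<best[0]: best=(c,q(y))
    return best[1]
def st(m):
    s=ctrl.read_state(); print(m,'t',round(s['time'],1),np.round(s['eef_pos'],4),'gap mm',round(94*s['finger_gap'],1),'F',round(float(np.max(s['gripper_force'])),1),np.round(s['wrist_force'],2))
def pick(x,y,yawdeg,z,pre,N,lift=0.2):
    Q=pose_q([x,y,z],np.radians(yawdeg)); ctrl.command_gripper(pre/94)
    ctrl.goto([x,y,max(z+.06,.16)],Q); ctrl.servo_line([x,y,z],velocity=.12); st('at')
    ctrl.command_gripper(0,N); st('gripped')
    ctrl.servo_line([x,y,z+.02],velocity=.06); ctrl.servo_line([x,y,lift],velocity=.2); st('lifted')
def carry(x,y,yawdeg,z=.2):
    ctrl.goto([x,y,z],pose_q([x,y,.05],np.radians(yawdeg))); st('carried')
def place(x,y,z,w,thr=1.5):
    "lower to contact at about TCP height z, open to w mm, rise"
    ctrl.servo_line([x,y,z+.004],velocity=.12); ctrl.wait(.2); f0=fz()[2]; zz=z+.004
    while zz>z-.0015:
        zz-=.0005; ctrl.servo_line([x,y,zz],velocity=.02)
        if abs(fz()[2]-f0)>thr: break
    st('contact'); ctrl.command_gripper(w/94); st('open')
    ctrl.servo_line([x,y,.14],velocity=.15)
E
python3 - <<'E'
from h import *
f=viewer.grab_frame('wrist')
for n in ['supply_tray','module_tray','spool_tray','relay_tray']:
    for d in viewer.trace('wrist',n)[:3]:
        print(n,round(d['confidence'],2),rect(f,d['mask'],.009))
pick(.6525,.1602,-12.7,.0985,50,10)
f=viewer.grab_frame('wrist'); save(f,'w2')
carry(.4455,.3125,12.5,.22)
f=viewer.grab_frame('wrist'); save(f,'w3')
for n in ['relay_tray','relay']:
  for d in viewer.trace('wrist',n)[:2]:
    print(n,round(d['confidence'],2),rect(f,d['mask'],.009))
E
```

```text
supply_tray 0.95 [ 634.8 -123.   136.6   94.6   15. ]
module_tray 0.71 [ 469.  -315.4  104.2   80.2   -2.4]
spool_tray 0.91 [351.6  96.2  66.2  66.   -0. ]
spool_tray 0.82 [463.8  46.6  66.7  61.1 -11.6]
relay_tray 0.53 [452.8 299.9  74.3  42.6  39. ]
at t 7.1 [0.653  0.1603 0.0997] gap mm 49.9 F 0.0 [ 0.12 -0.41  1.28]
gripped t 7.6 [0.6526 0.1602 0.0988] gap mm 21.8 F 10.0 [-0.13 -0.45  2.61]
lifted t 8.7 [0.6521 0.1601 0.1985] gap mm 21.8 F 10.0 [ 0.    0.54 -1.44]
carried t 9.7 [0.4463 0.312  0.2197] gap mm 21.9 F 10.0 [-0.06 -1.04 -1.07]
relay_tray 0.9 [444.5 311.2  60.   45.1  13.3]
relay 0.96 [347.1 288.8 102.5  51.6  12.4]
```

View pics/w3.png

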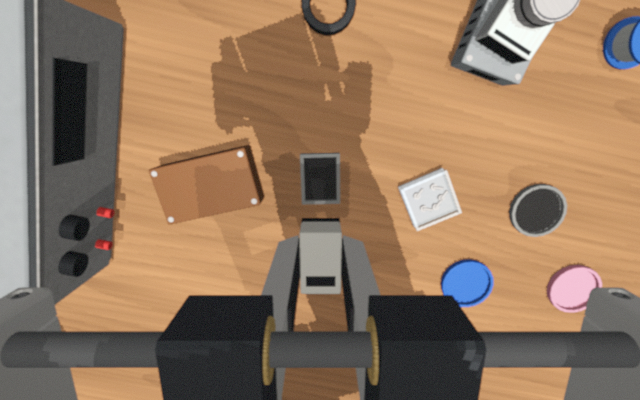

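The relay is held squarely. Its tray sits straight ahead at (320,180) and the brown box (205,185) is clear of it. Placing.

Run:
```python
from h import *
carry(.4445,.3112,13.3,.06)
place(.4445,.3112,.0115,36)
f=viewer.grab_frame('wrist'); save(f,'w4')
ctrl.goto([0.58,0.16,0.3],q(0)); ctrl.wait(.2)
f=viewer.grab_frame('wrist'); save(f,'w5'); st('')
for n,z in [('supply',.034),('module',.064),('spool',.09),('relay',.027)]:
    for d in viewer.trace('wrist',n)[:2]: print(n,round(d['confidence'],2),rect(f,d['mask'],z))
```

```text
carried t 10.6 [0.4455 0.3115 0.0612] gap mm 21.9 F 10.0 [ 0.19  0.07 -0.06]
contact t 13.3 [0.4446 0.3113 0.0118] gap mm 21.9 F 10.0 [-1.51 -0.72  3.8 ]
open t 13.7 [0.4445 0.3112 0.0114] gap mm 35.8 F 0.0 [ 0.39  0.57 -0.07]
 t 16.1 [0.5796 0.1608 0.2994] gap mm 36.0 F 0.0 [-0.12 -0.39  0.06]
supply 0.83 [419.5 426.2 130.6  71.7 -65. ]
supply 0.58 [662.7 158.9  78.7  65.6  -6.4]
module 0.93 [670.7 155.   48.6  33.   72.7]
spool 0.97 [651.3 161.   40.2  40.2 -45.3]
relay 0.58 [449.2 305.6  43.8  29.6  12.3]
```

View pics/w4.png

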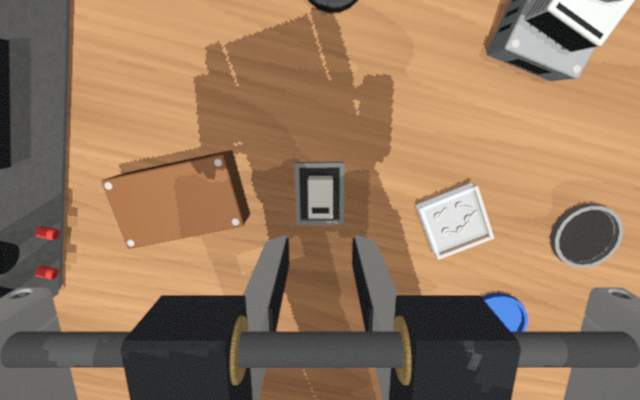

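View pics/w5.png

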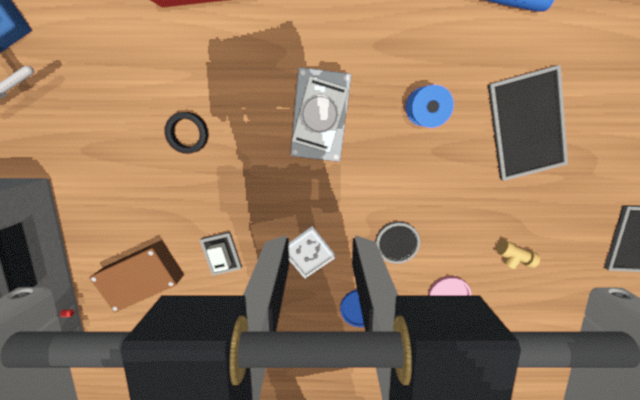

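The relay lies flat in its tray at (320,197). In the other picture the spool top is at (320,113), centred on the module. Next, the spool.

Run:
```python
from h import *
pick(.6513,.161,-12,.073,68,22)
carry(.440,.046,0,.20); ctrl.wait(.2)
f=viewer.grab_frame('wrist'); save(f,'w6')
d=[rect(f,d['mask'],.009) for d in viewer.trace('wrist','spool_tray')[:3]]; print(d)
d=[r for r in d if np.hypot(r[0]-463,r[1]-46)<8 and abs(r[2]-66)<4 and abs(r[3]-66)<4]
x,y=d[0][:2]/1000
ctrl.goto([x,y,.06],pose_q([x,y,.05],0)); place(x,y,.012,54)
f=viewer.grab_frame('wrist'); save(f,'w7')
ctrl.goto([0.58,0.16,0.3],q(0)); ctrl.wait(.2)
f=viewer.grab_frame('wrist'); save(f,'w8'); st('')
for n,z in [('supply',.034),('module',.064),('spool',.029)]:
    for d in viewer.trace('wrist',n)[:2]: print(n,round(d['confidence'],2),rect(f,d['mask'],z))
```

```text
at t 18.5 [0.6518 0.1611 0.0742] gap mm 67.8 F 0.0 [ 0.51  0.16 -0.69]
gripped t 19.0 [0.6514 0.1611 0.0733] gap mm 41.5 F 22.0 [-0.27  0.7   2.83]
lifted t 20.2 [0.6508 0.1609 0.1983] gap mm 41.5 F 22.0 [-0.4   0.21 -1.96]
carried t 21.1 [0.4408 0.0462 0.1999] gap mm 41.4 F 22.0 [-0.22 -0.44 -1.46]
[array([462.6,  43.5,  64.5,  63.1,  44. ]), array([370.6, 107.4,  52.7,  21.2, -62.1]), array([376.4, -46.3,  69.6,  55.7,  42. ])]
contact t 24.8 [0.4627 0.0435 0.0122] gap mm 41.3 F 22.0 [-1.57 -1.08  4.6 ]
open t 25.2 [0.4626 0.0435 0.012 ] gap mm 53.9 F 0.0 [-0.15 -0.32 -0.92]
 t 27.4 [0.5798 0.1594 0.2996] gap mm 53.9 F 0.0 [ 0.2  -0.33 -0.2 ]
supply 0.65 [635.2 161.5  85.4  66.8  -6.6]
module 0.79 [649.  160.7  78.6  48.  -16.4]
spool 0.62 [470.5  40.1  50.   29.1  39.9]
```

View pics/w8.png

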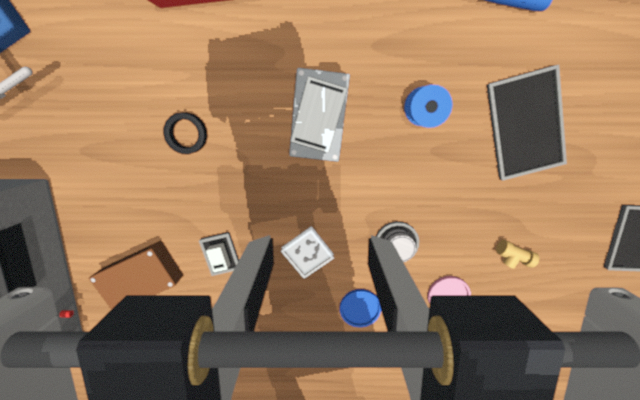

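The spool is in its tray at (402,243), and the module is unobstructed at (320,113). Next, the module.

Run:
```python
from h import *
pick(.649,.1607,-16.4,.044,74,25)
carry(.42,-.313,-2.5,.24); ctrl.wait(.2)
f=viewer.grab_frame('wrist'); save(f,'w9')
r=[rect(f,d['mask'],.009) for d in viewer.trace('wrist','module_tray')[:3]]; print(r)
```

```text
at t 29.9 [0.6494 0.1608 0.045 ] gap mm 74.0 F 0.0 [0.68 0.01 0.55]
gripped t 30.4 [0.6491 0.1608 0.0442] gap mm 47.8 F 25.0 [-0.18  0.33  2.3 ]
lifted t 31.7 [0.6485 0.1606 0.1984] gap mm 47.9 F 25.0 [-0.22  0.13 -2.64]
carried t 33.6 [ 0.4205 -0.3126  0.2399] gap mm 47.9 F 25.0 [ 0.06  0.54 -2.27]
[array([ 467.8, -319. ,  103.1,   73. ,   -2.1])]
```

View pics/w9.png

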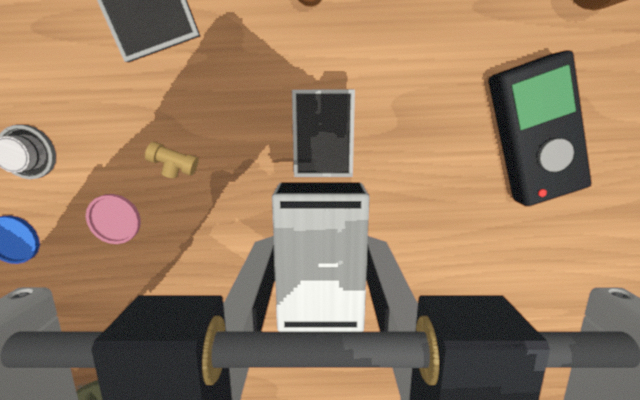

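The module is held squarely at (320,258). Its tray is straight ahead at (324,133), with the jar out of the way at the top of the picture.

Run:
```python
from h import *
x,y=.468,-.318
ctrl.goto([x,y,.07],pose_q([x,y,.05],np.radians(-2.1))); place(x,y,.013,62)
f=viewer.grab_frame('wrist'); save(f,'w10')
ctrl.goto([0.58,0.16,0.3],q(0)); ctrl.wait(.2)
f=viewer.grab_frame('wrist'); save(f,'w11'); st('')
for n,z in [('supply',.034),('supply_tray',.009)]:
    for d in viewer.trace('wrist',n)[:3]: print(n,round(d['confidence'],2),rect(f,d['mask'],z))
```

```text
contact t 37.5 [ 0.4681 -0.3181  0.0132] gap mm 47.7 F 25.0 [-0.99  1.66  2.02]
open t 37.9 [ 0.468 -0.318  0.013] gap mm 62.1 F 0.0 [0.64 0.52 0.82]
 t 41.1 [0.5801 0.1595 0.2998] gap mm 61.9 F 0.0 [-0.31 -0.94 -0.78]
supply 0.96 [419.5 425.6 128.   70.1 -65.2]
supply 0.68 [647.  160.4 111.7  67.   -6.2]
supply 0.3 [ 635.5 -107.2  128.3   89.    15.6]
supply_tray 0.9 [ 634.4 -122.3  135.6   95.5   14.9]
supply_tray 0.53 [ 460.9 -300.9   96.3   33.8   14.5]
```

View pics/w10.png

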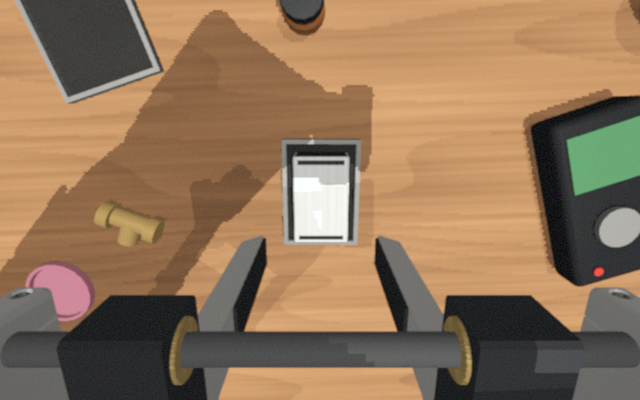

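View pics/w11.png

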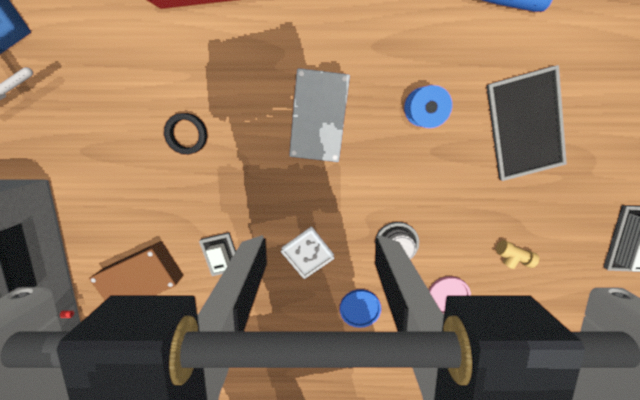

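The module lies in its tray at (320,195). The supply is clear at (320,115), with its tray at (527,122).

Run:
```python
from h import *
pick(.647,.1604,-6.2,.0125,92,35)
carry(.575,-.138,15,.24); ctrl.wait(.2)
f=viewer.grab_frame('wrist'); save(f,'w12')
r=[rect(f,d['mask'],.009) for d in viewer.trace('wrist','supply_tray')[:3]]; print(r)
```

```text
at t 43.9 [0.6474 0.1605 0.0134] gap mm 92.4 F 0.0 [0.6  0.38 0.05]
gripped t 44.4 [0.6471 0.1605 0.0127] gap mm 65.9 F 35.0 [-0.58  0.39  1.85]
lifted t 45.9 [0.6465 0.1603 0.1984] gap mm 65.8 F 35.0 [ 0.25 -0.07 -3.5 ]
carried t 47.1 [ 0.5752 -0.1372  0.2396] gap mm 65.8 F 35.0 [ 0.44  0.95 -2.65]
[array([ 650.5, -119.9,  101.5,   90. ,   15.4])]
```

View pics/w12.png

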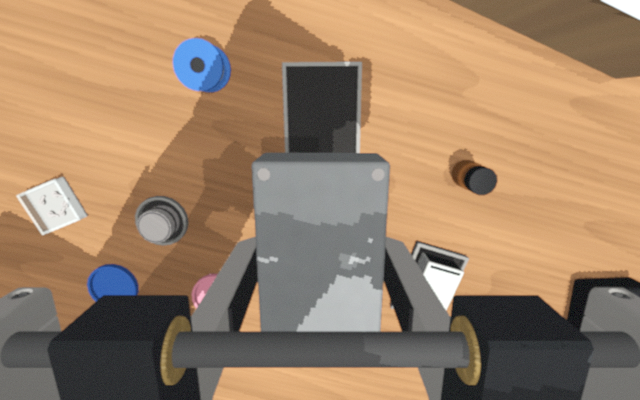

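The supply is held squarely at (320,245). Its tray is ahead at (322,110), partly hidden, and the jar (480,180) is clear.

Run:
```python
from h import *
x,y=.6345,-.123
ctrl.goto([x,y,.08],pose_q([x,y,.05],np.radians(15.1))); place(x,y,.0155,80)
ctrl.goto([.50,-.06,.32],pose_q([.5,-.06,.3],0)); ctrl.wait(.2)
f=viewer.grab_frame('wrist'); save(f,'w13'); st('')
F=viewer.grab_frame('side'); c=cv2.resize(F['color'][110:320,230:400],None,fx=2.8,fy=2.8,interpolation=cv2.INTER_CUBIC); save({'color':c},'s13')
```

```text
contact t 51.0 [ 0.6346 -0.123   0.0157] gap mm 65.7 F 35.0 [-0.31 -0.13  0.22]
open t 51.4 [ 0.6346 -0.123   0.0156] gap mm 79.7 F 0.0 [0.03 0.92 0.05]
 t 53.6 [ 0.5003 -0.0602  0.3189] gap mm 79.8 F 0.0 [ 0.04  0.05 -0.22]
```

View pics/w13.png

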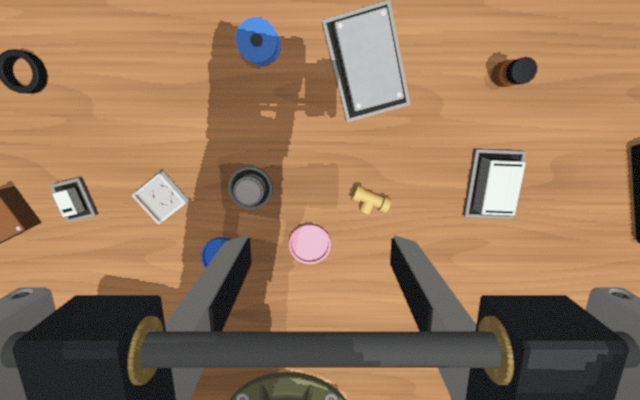

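View pics/s13.png

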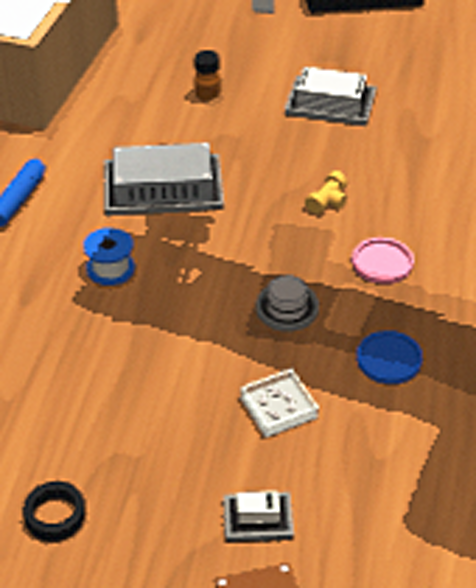

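All four parts lie flat in their trays. In the wrist view the supply is at (366,62), the module at (498,185), the spool at (250,188) and the relay at (73,200). The jar is still standing at (515,71).

```bash
python3 -c "
from h import *
print(ctrl.close_job())"
```

```text
the job is handed in; nothing more can be done
None
```

The pile is taken apart and the job handed in at about 54 s; the last pictures show each part flat, right way up and lengthwise in its own tray, with the jar still standing.

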